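# Close the twin-screw cure press evenly on a potting cup

## Task

Slide the black potting cup along the press bed until it is fully home against the two stop pins, gently. Then wind the press plate down on it with the two wing knobs, turn and turn about in small steps so that the crossbeam stays square (it must never cock by more than one and a half degrees), until each knob takes about 0.75 N m to turn, which is 0.3 more than it does running free. Leave the cup clamped so with the beam level; do not crush the cup or disturb the things around the press.

Things in the scene. Friction and masses are not known exactly. Their poses are not given: they have to be found in the camera images.
- press: fixed grey bench press, 242 x 222 mm base, 167 mm high. Origin at table height under the cup's home; +x = the way the cup is pushed in, +y along the crossbeam to the near knob, z up. Steel bed (top z 20 mm, x -160 to 56) between guide strips at y = +-58.5 mm, 32 mm high. Portal at x = 0: two uprights at y = +-99 and a bridge, 32 mm wide in x, z 111 to 127
- home (a point): where the centre of the cup's underside is when the cup is home: on the bed, under the plate; the cup then touches both stop pins (14 mm diameter, 20 mm tall above the bed, beyond the cup at x 52, y +-36 mm). z up
- cup: black round potting cup lying on the bed outside the portal, 85 to 105 mm short of home: 113 mm diameter, 30 mm high, 0.17 kg, open top with two bosses inside; origin at the centre of its underside, z up. It slides on the bed between the guides with 2 mm play each side
- knob_near (a joint): turn of the knob at the press's +y end (nearer the robot), rad; + is clockwise from above and lowers that end of the beam 3.0 mm per rad; range -0.5 to 6.3, 0 at the start. It drags with 0.45 N m and stays where it is left, also under load. Each knob bears half the plate's load on the cup, 0.003 N m per N: a rise of about 0.25 N m per rad past contact if both are turned alike
- knob_far (a joint): turn of the knob at the press's -y end (the farther one); same behaviour. Turning one knob raises the load on the other too, so after a long step the last reading counts most; after short ones the mean of both is true. While turning, the moment is drag plus load; at rest just after a short turn (under 0.45 rad) the drag may come out reversed, so judge by the rise over the same reading when free
- knob_near_grip (a point): on the near knob's axis, 4 mm below the top of its grip bar: the TCP's place when gripping. The black bar is 52 mm long, 14 mm thick, 27 mm high, on a skirt of 37 mm diameter whose top is 23 mm below this point. The point turns with the knob: its x axis runs along the bar, z up. 156 mm from the other knob
- knob_far_grip (a point): the same point of the far knob
- beam: crossbeam carried by the two screws (78 mm either side of its middle), dark steel, 172 x 30 x 20 mm; origin at its middle, z up when square, +y to the near end. Jams between the uprights at 1.7 degrees. Under it a 105 mm round steel plate on a rubber buffer packed with unknown shims, so it meets the cup anywhere from 0.3 to 1.9 rad of both knobs: feel for it
- spare_cup: another black potting cup, 115 mm, 32 mm high, standing right of the press; leave alone; origin at the centre of its underside
- timer: small grey pour timer, 60 x 66 x 24 mm, left of the press; leave alone; origin at the centre of its underside
- hex_keys: folded red hex key set, 38 x 95 x 22 mm, left of the press; leave alone; origin at the centre of its underside
- scraper: wooden-handled scraper, 188 x 70 x 21 mm, left of the press; leave alone; origin at the centre of its underside

How it is judged:
By the outcome, as a careful person would: the job done as asked, in the order asked, and still so for the second after the job is handed in, with the robot touching nothing.
It also fails if it takes over 72 s, if anything falls off the work surface, if the arm or the gripper's body presses on something with over 40 N, if the wrist force passes 120 N, or if a joint passes its speed limit or range.

## Robot

A 7-joint arm with a two-finger parallel gripper is mounted at the origin on a cart in front of the work surface, level with it; the furniture and walls round the work are solid. World frame = base frame: x ahead of the robot, y to its left, z up, the work surface at z = 0. Lengths are in m, angles in rad, forces in N, time in s.
With the tool pointing down it reaches from about 0.4 to 0.85 m from the base axis. Payload 4.5 kg.
Tool frame: the origin (TCP) lies between the finger pads, 19 mm behind the fingertips; this is the grasp point; z points along the fingers, y is the line along which they close (so a half turn about z gives the same grasp; the last joint's range is limited). The gripper opens to 88 mm and grips with 3 to 60 N. Pads are 18 mm wide; open, the fingers measure 123 mm over their backs; the gripper's body (75 mm by 187 mm) begins 45 mm behind the grasp point.
Start: joints at [-1.102, 0.689, -0.195, 1.565, 0.157, 0.902, -0.215], TCP at [0.263, 0.567, 0.257] pointing down, gripper open.
Joint ranges: [-3.01, 3.01], [-0.46, 2.08], [-1.47, 1.51], [0.13, 2.56], [-1, 4.14], [0.04, 2.09], [-2.66, 2.66]. Speed limits (rad/s): [2.57, 2.57, 3.14, 3.14, 3.14, 3.14, 3.14].

## Interface

Orientations are given as a unit quaternion [x, y, z, w].
In Python, from plant import r, eyes, nets gives the robot as it stands.
- The arm moves only by the shell command python3 -m pendant 'ROWS' [FORCE]. ROWS is JSON, a list of rows, each an object of numbers: "claw": the opening, from 0 (shut) to 1 (fully open); "dx", "dy", "dz": the shift along the world's x, y, z in mm; "twist": the turn about the world's z in rad. In form: [{"claw": .., "dx": .., "dy": .., "dz": .., "twist": ..}, ...]. A call has 1 to 8 rows; each row is the pose to reach, as a shift and turn from the pose commanded when the call began; what a row does not reach only later rows make up. A row lasts 1/10 s, in which the tool goes at most 50 mm and 8.59 degrees, less where a joint would pass 70% of its speed; a pose out of reach is approached as far as the arm can. A call with a gripper value outside its range is refused whole. The fingers move at their own pace and stop on an object; FORCE is the grip in N (left out, the last holds). Time passes only in rows, so rows that repeat a pose let the fingers close. It gives the time, the measured TCP pose, the force, the opening and the grip force at its end, in the units of the state.
- r.get_state(): the state, without advancing time (a new reading comes with each control period).
- eyes.snapshot(name): name is "side" or "top" or "wrist"; returns (picture, depth): 480x640x3 uint8, blue, green, red; 480x640 float32, m along the optical axis (not along the pixel's ray), 0 where there is no reading.
- eyes.camera_info(name): a dict with "K" (3x3 intrinsics, pixels), "world_to_cam" (4x4, takes a point from world to camera coordinates); the wrist camera has in their place "T_tool_cam" (4x4, takes a point from camera to tool coordinates, whose origin is the TCP and whose axes are the flange's). Camera axes: x right, y down, z forward; pixel columns grow to the right and rows downward; lengths in m; the calibration is good to about 2 mm. A picture is of the moment at which its call begins: read the wrist's pose just before it. camera_info takes no time and is no camera call.
- r.finish_job(): hands the job in; it is judged then, once.
Trained networks look in the newest picture that a camera, given by its name, has taken for a name from the list of things; names that differ only in an ending like _2 or _b are one class to them, and where a whole thing is asked for, a point or a joint stands for the part that bears it (a point fixed in the world has none). Each returns a list of dicts, best first, with "confidence" (0 to 1); they miss things now and then, are a little off and sometimes report something else, mostly with a low value. They report only what shows in the picture. A call takes as long as a camera call.
- nets.spot_in(camera, query): "box" ([left, top, width, height] as shares, 0 to 1, of the picture: columns of its width, rows of its height, round what is visible of it).
- nets.place_of(camera, query): "position" ([column, row] as shares, 0 to 1, of the picture: columns of its width, rows of its height: a listed point, or the origin of a listed thing).
The state is a dict: "clock": time; "q": joint angles; "qd": joint speeds; "joint_torque": joint torques, N m; "tool_pos": TCP position; "eef_rot": TCP orientation; "contact_force": force on the tool from outside, world axes, zero at the start; "moment": the same for the moment, N m; "opening": opening from 0.0 (shut) to 1.0 (fully open); "finger_force": force on a finger pad.
Only numpy, scipy, OpenCV 4.12 (cv2) and the standard library are available. Lean on these libraries where they do the work, as an engineer would, in place of code of your own. Each camera call takes 0.05 s, during which the arm holds its last target. There are 200 camera calls.

## Working session

There is one attempt and no reset: what is moved stays moved. The work goes in short steps, Python scripts to look and compute and a shell command to move; the robot and the scene stay as the last step left them, time stands still between calls to the robot, and variables do not carry over. Pictures are saved under pics/ and viewed, at most 10 in all, crops included, and the job is handed in when it is done.

```bash
ls; mkdir -p pics; cat > h.py <<'E'
from plant import r,eyes,nets
import numpy as np,cv2
def ray(cam,pix,z,T=None):
    i=eyes.camera_info(cam);K=np.array(i["K"]);M=np.linalg.inv(np.array(i["world_to_cam"]))
    d=M[:3,:3]@np.linalg.inv(K)@[pix[0],pix[1],1];o=M[:3,3]
    return o+d*(z-o[2])/d[2]
E
python3 - <<'E'
from h import *
s=r.get_state();print({k:np.round(v,3).tolist() for k,v in s.items()})
for c in("top","side"):
    im,d=eyes.snapshot(c);cv2.imwrite(f"pics/{c}0.png",im);np.save(f"{c}0.npy",d)
    print(c,np.round(np.linalg.inv(eyes.camera_info(c)["world_to_cam"])[:3,3],3))
    for n in["press","cup","home","knob_near_grip","knob_far_grip","beam","spare_cup"]:
        for q in nets.place_of(c,n)[:2]:
            p=np.array(q["position"])*[640,480];z={"knob_near_grip":.163,"knob_far_grip":.163,"cup":.02,"home":.02,"beam":.09}.get(n,0)
            print(n,round(q["confidence"],2),p.round(1),np.round(ray(c,p,z),4))
E
```

```text
pics
{'clock': 0.0, 'q': [-1.102, 0.69, -0.195, 1.566, 0.157, 0.902, -0.215], 'qd': [0.0, 0.001, 0.0, 0.001, 0.0, 0.001, -0.001], 'joint_torque': [0.0, -52.757, -1.267, -15.343, -0.053, 0.007, 0.0], 'tool_pos': [0.263, 0.566, 0.257], 'eef_rot': [0.216, 0.976, -0.001, -0.0], 'contact_force': [-0.429, 0.32, -0.049], 'moment': [-0.043, -0.031, -0.011], 'finger_force': 0.0, 'opening': 0.995}
top [0.227 0.071 1.49 ]
press 0.74 [360.7 245.1] [0.527  0.0213 0.    ]
press 0.16 [358.5 239.9] [0.5418 0.031  0.    ]
cup 0.59 [384.7 255.8] [ 0.5047 -0.0557  0.02  ]
home 0.74 [360.5 244.6] [0.5243 0.0228 0.02  ]
knob_near_grip 0.61 [349.7 258.4] [0.4517 0.0496 0.163 ]
knob_far_grip 0.65 [377.2 205.5] [0.6147 0.002  0.163 ]
beam 0.59 [355.9 236. ] [0.5327 0.043  0.09  ]
beam 0.36 [449.1 287.7] [ 0.4366 -0.2464  0.09  ]
spare_cup 0.84 [447.9 289.1] [ 0.4451 -0.2637  0.    ]
side [ 0.28  -0.948  0.598]
press 0.62 [321.1 305.7] [0.5289 0.0419 0.    ]
cup 0.7 [321.2 318.6] [ 0.5062 -0.0478  0.02  ]
home 0.57 [322.9 299.5] [0.5324 0.0366 0.02  ]
home 0.44 [323.1 306.6] [0.5241 0.0033 0.02  ]
knob_near_grip 0.66 [288.3 244.4] [0.4582 0.0706 0.163 ]
knob_far_grip 0.71 [353.  246.5] [0.6015 0.0151 0.163 ]
beam 0.73 [319.8 275.7] [0.5241 0.0303 0.09  ]
spare_cup 0.69 [323.3 392.8] [ 0.4523 -0.2694  0.    ]
spare_cup 0.23 [283.5 245.4] [0.5083 0.4488 0.    ]
```

View images.

```bash
python3 - <<'E'
import cv2
a=cv2.imread("pics/top0.png")[140:340,260:520];cv2.imwrite("pics/topc.png",cv2.resize(a,None,fx=3,fy=3,interpolation=2))
E
```

```text
(no output)
```

View pics/topc.png

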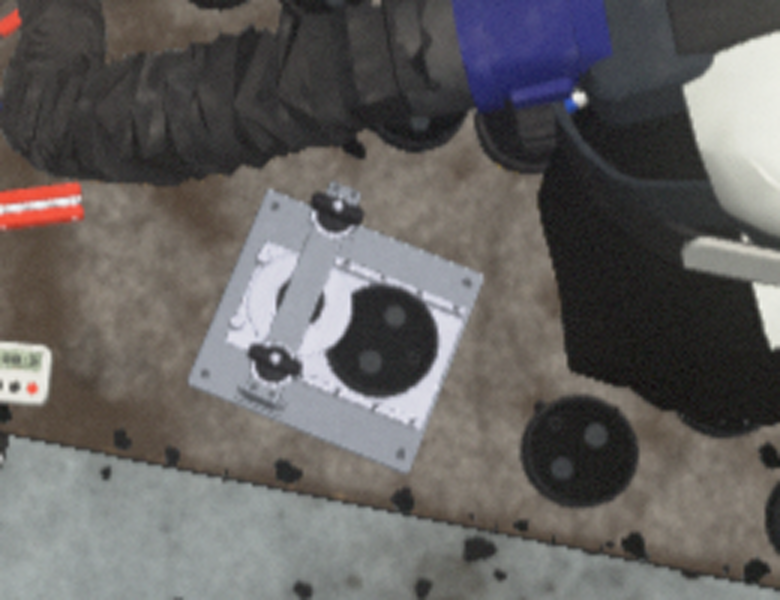

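View pics/side0.png

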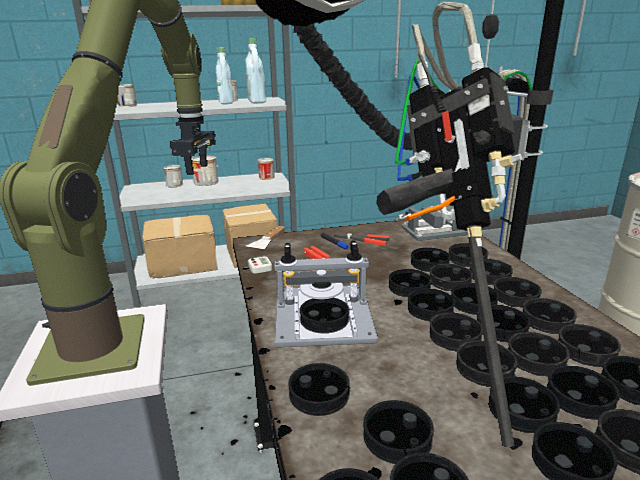

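```bash
python3 - <<'E'
from h import *
def pts(c):
    i=eyes.camera_info(c);K=np.array(i["K"]);M=np.linalg.inv(np.array(i["world_to_cam"]));d=np.load(f"{c}0.npy")
    v,u=np.mgrid[:480,:640];P=np.stack([(u-K[0,2])/K[0,0]*d,(v-K[1,2])/K[1,1]*d,d],-1)
    return (P@M[:3,:3].T+M[:3,3]),d>0
for c in("side","top"):
    P,m=pts(c)
    m&=(P[...,2]>.18)&(P[...,0]>.3)&(P[...,0]<1.1)&(abs(P[...,1])<.6)
    Q=P[m];print(c,len(Q))
    # coarse occupancy: min z per 10cm cell
    for xi in np.arange(.3,1.1,.1):
        print(round(xi,1),[ (round(float(q[:,2].min()),2) if len(q:=Q[(Q[:,0]>=xi)&(Q[:,0]<xi+.1)&(Q[:,1]>=y)&(Q[:,1]<y+.1)])>3 else 0) for y in np.arange(-.6,.6,.1)])
# triangulate
def tri(a,b):
    A=[]
    for c,p in(("top",a),("side",b)):
        i=eyes.camera_info(c);Pm=np.array(i["K"])@np.array(i["world_to_cam"])[:3];A.append(Pm)
    X=cv2.triangulatePoints(A[0],A[1],np.array(a,float),np.array(b,float));return (X[:3]/X[3]).ravel().round(4)
for n,a,b in(("near",(349.7,258.4),(288.3,244.4)),("far",(377.2,205.5),(353,246.5)),("cup",(384.7,255.8),(321.2,318.6)),("beam",(355.9,236),(319.8,275.7)),("home",(360.5,244.6),(322.9,299.5))):print(n,tri(a,b))
P,_=pts("top")
for n,u,v in(("cupfloor",388,259),("nearknob",351,259),("farknob",372,208)):print(n,P[v,u].round(3))
E
```

```text
side 23460
0.3 [0, 0, 0, 0, 0.65, 0, 0, 0, 0, 0, 0, 0.31]
0.4 [0, 0, 0, 0.63, 0.62, 0, 0, 0, 0, 0, 0, 0]
0.5 [0, 0, 0, 0.33, 0.63, 0.66, 0, 0.61, 0.53, 0, 0, 0]
0.6 [0, 0.18, 0.18, 0.3, 0.36, 0.4, 0, 0, 0.43, 0.44, 0, 0]
0.7 [0, 0, 0.18, 0.29, 0.47, 0.49, 0.5, 0.5, 0.41, 0.34, 0, 0]
0.8 [0, 0, 0, 0, 0, 0, 0.59, 0.49, 0.52, 0.3, 0, 0]
0.9 [0, 0, 0, 0, 0, 0, 0, 0.5, 0.48, 0.29, 0, 0]
1.0 [0, 0, 0, 0, 0, 0, 0, 0, 0, 0, 0, 0]
top 58910
0.3 [0, 0, 0, 0.76, 0.65, 0.92, 0.92, 0.84, 0, 0, 0, 0.3]
0.4 [0, 0, 0, 0.63, 0.62, 0.63, 0.95, 0.74, 0.72, 0, 0, 0]
0.5 [0, 0, 0, 0.99, 0.63, 0.64, 0, 0.62, 0.56, 0, 0, 0]
0.6 [0, 0, 0, 0.93, 0.39, 0.47, 0, 0, 0.49, 0.44, 0, 0]
0.7 [0, 0, 0, 0, 0.61, 0.47, 0.48, 0.5, 0.44, 0.37, 0, 0]
0.8 [0, 0, 0, 0, 0, 0, 0.59, 0.45, 0.43, 0.31, 0.33, 0]
0.9 [0, 0, 0, 0, 0, 0, 0, 0.45, 0.41, 0.3, 0.31, 0]
1.0 [0, 0, 0, 0, 0, 0, 0, 0, 0.41, 0.32, 0.32, 0]
near [0.4523 0.0495 0.1718]
far [0.6054 0.0037 0.1696]
cup [ 0.504  -0.0553  0.0249]
beam [0.5308 0.0433 0.0838]
home [0.5258 0.0227 0.0278]
cupfloor [ 0.493 -0.065  0.042]
nearknob [0.45  0.046 0.17 ]
farknob [0.603 0.015 0.168]
```

```bash
python3 - <<'E'
from h import *
Q=[]
for c in("side","top"):
    i=eyes.camera_info(c);K=np.array(i["K"]);M=np.linalg.inv(np.array(i["world_to_cam"]));d=np.load(f"{c}0.npy")
    v,u=np.mgrid[:480,:640];P=np.stack([(u-K[0,2])/K[0,0]*d,(v-K[1,2])/K[1,1]*d,d],-1)@M[:3,:3].T+M[:3,3]
    Q.append(P[d>0])
Q=np.concatenate(Q);Q=Q[(Q[:,2]>.18)&(Q[:,2]<.7)]
ys=np.arange(-.4,.35,.05);print("y",ys.round(2))
for x in np.arange(.35,.85,.05):
    print(round(x,2),[(round(float(q[:,2].min()),2) if len(q:=Q[(Q[:,0]>=x)&(Q[:,0]<x+.05)&(Q[:,1]>=y)&(Q[:,1]<y+.05)])>3 else 0) for y in ys])
q=np.array(r.get_state()["eef_rot"])
from scipy.spatial.transform import Rotation as R
print(R.from_quat(q).as_matrix().round(3))
print(np.array(eyes.camera_info("wrist")["T_tool_cam"]).round(3))
E
```

```text
y [-0.4  -0.35 -0.3  -0.25 -0.2  -0.15 -0.1  -0.05 -0.    0.05  0.1   0.15
  0.2   0.25  0.3 ]
0.35 [0, 0, 0, 0, 0.66, 0.65, 0, 0, 0, 0, 0, 0, 0, 0, 0]
0.4 [0, 0, 0, 0.64, 0.62, 0.62, 0, 0, 0, 0, 0, 0, 0, 0, 0]
0.45 [0, 0, 0, 0.63, 0.62, 0.62, 0.63, 0, 0, 0, 0, 0, 0, 0, 0]
0.5 [0, 0, 0, 0.64, 0.63, 0.63, 0.64, 0, 0, 0, 0, 0.61, 0.59, 0, 0]
0.55 [0, 0, 0.33, 0.34, 0, 0, 0, 0, 0, 0, 0, 0.61, 0.53, 0.53, 0]
0.6 [0, 0, 0.34, 0.34, 0.36, 0.36, 0, 0, 0, 0, 0, 0, 0.49, 0.48, 0]
0.65 [0.18, 0.22, 0.3, 0.31, 0.36, 0.39, 0.4, 0.45, 0, 0, 0, 0, 0.49, 0.43, 0.44]
0.7 [0.18, 0.24, 0.29, 0.4, 0.47, 0.5, 0.48, 0.47, 0.48, 0.52, 0, 0, 0, 0.41, 0.38]
0.75 [0, 0.37, 0.37, 0.39, 0.53, 0.57, 0.62, 0.64, 0.55, 0.52, 0.5, 0.61, 0, 0.41, 0.35]
0.8 [0, 0, 0, 0, 0, 0, 0, 0, 0, 0.59, 0.48, 0.47, 0.47, 0, 0.33]
[[-0.907  0.421  0.   ]
 [ 0.421  0.907  0.   ]
 [ 0.     0.    -1.   ]]
[[ 0.    -0.957 -0.289  0.074]
 [ 1.     0.    -0.001  0.001]
 [ 0.001 -0.289  0.957 -0.127]
 [ 0.     0.     0.     1.   ]]
```

```bash
python3 -m pendant '[{"dx":15,"dy":-40,"dz":20,"twist":-0.1},{"dx":115,"dy":-290,"dz":43,"twist":-1.45},{"dx":115,"dy":-290,"dz":43,"twist":-1.45},{"dx":115,"dy":-290,"dz":43,"twist":-1.45},{"dx":115,"dy":-290,"dz":43,"twist":-1.45},{"dx":115,"dy":-290,"dz":43,"twist":-1.45},{"dx":227,"dy":-576,"dz":43,"twist":-1.45},{"dx":227,"dy":-576,"dz":43,"twist":-1.45}]'
```

```text
validation failed for argument at $[0]...
```

```bash
python3 -m pendant '[{"claw":0,"dx":15,"dy":-40,"dz":20,"twist":-0.1},{"claw":0,"dx":115,"dy":-290,"dz":43,"twist":-1.45},{"claw":0,"dx":115,"dy":-290,"dz":43,"twist":-1.45},{"claw":0,"dx":115,"dy":-290,"dz":43,"twist":-1.45},{"claw":0,"dx":115,"dy":-290,"dz":43,"twist":-1.45},{"claw":0,"dx":115,"dy":-290,"dz":43,"twist":-1.45},{"claw":0,"dx":227,"dy":-576,"dz":43,"twist":-1.45},{"claw":0,"dx":227,"dy":-576,"dz":43,"twist":-1.45}]' 20
```

```text
clock: 1.6
tool_pos: [0.4079, 0.2008, 0.2998]
eef_rot: [0.714, 0.7, 0.001, 0.0]
contact_force: [1.0, -0.5, 0.0]
opening: 0.299
finger_force: 0.0
```

```bash
python3 -m pendant '[{"claw":0,"dx":82,"dy":-210,"dz":0,"twist":-0.3},{"claw":0,"dx":82,"dy":-210,"dz":0,"twist":-0.3},{"claw":0,"dx":82,"dy":-210,"dz":0,"twist":-0.3},{"claw":0,"dx":82,"dy":-210,"dz":0,"twist":-0.3},{"claw":0,"dx":82,"dy":-210,"dz":0,"twist":-0.3},{"claw":0,"dx":82,"dy":-210,"dz":0,"twist":-0.3}]'
cat >> h.py <<'E'
from scipy.spatial.transform import Rotation as R
def pose():
    s=r.get_state();T=np.eye(4);T[:3,:3]=R.from_quat(s["eef_rot"]).as_matrix();T[:3,3]=s["tool_pos"];return T
def wray(T,pix,z):
    i=eyes.camera_info("wrist");M=T@np.array(i["T_tool_cam"]);d=M[:3,:3]@np.linalg.inv(np.array(i["K"]))@[pix[0],pix[1],1];o=M[:3,3]
    return o+d*(z-o[2])/d[2]
E
python3 - <<'E'
from h import *
T=pose();im,d=eyes.snapshot("wrist");cv2.imwrite("pics/w1.png",im);np.save("w1.npy",d);np.save("T1.npy",T)
print(T.round(4))
for n,z in(("cup",.02),("home",.02),("knob_near_grip",.163),("knob_far_grip",.163),("beam",.09)):
    for q in nets.place_of("wrist",n)[:2]:
        p=np.array(q["position"])*[640,480];print(n,round(q["confidence"],2),p.round(1),wray(T,p,z).round(4))
E
```

```text
clock: 2.2
tool_pos: [0.4905, -0.0122, 0.2996]
eef_rot: [0.811, 0.585, 0.0, 0.002]
contact_force: [0.0, 0.2, -0.2]
opening: 0.006
finger_force: 0.0
[[ 0.3163  0.9486  0.002   0.4905]
 [ 0.9486 -0.3163 -0.0023 -0.0122]
 [-0.0015  0.0026 -1.      0.2996]
 [ 0.      0.      0.      1.    ]]
cup 0.89 [357.3 229.8] [ 0.5118 -0.0569  0.02  ]
knob_near_grip 0.86 [235.2 168.3] [0.4517 0.047  0.163 ]
knob_far_grip 0.72 [487.7 137.8] [0.6068 0.0149 0.163 ]
```

View pics/w1.png

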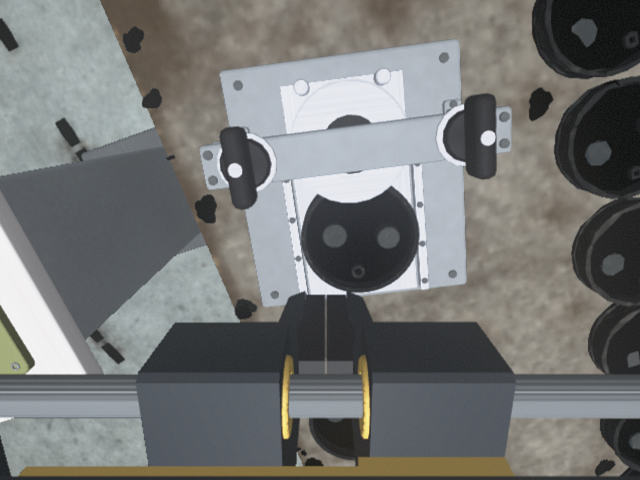

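```bash
python3 - <<'E'
from h import *
T=np.load("T1.npy");d=np.load("w1.npy")
i=eyes.camera_info("wrist");K=np.array(i["K"]);M=T@np.array(i["T_tool_cam"])
def P(u,v):
    z=d[v,u];return (M@np.r_[np.linalg.inv(K)@[u,v,1]*z,1])[:3]
for n,u,v in(("base",240,240),("bed",410,110),("bridge",340,142),("nearbar",240,160),("farbar",480,140),("cuprim",358,286),("tip",326,300),("cupboss",334,236)):print(n,P(u,v).round(4))
W=lambda u,v,z:wray(T,(u,v),z)[:2]
def ang(a,b):return np.degrees(np.arctan2(*(b-a)[::-1])).round(2)
p1,p2=W(302,88,.04),W(383,77,.04);print("pins",p1,p2,np.linalg.norm(p1-p2),ang(p2,p1),(p1+p2)/2)
h=[W(*q,.012) for q in((237,85),(445,57),(275,295),(452,273))];print("holes ang",ang(h[1],h[0]),ang(h[3],h[2]),"x:",ang(h[2],h[0]),ang(h[3],h[1]),"c",np.mean(h,0))
print("nearbar",W(231,129,.167),W(245,207,.167),ang(W(245,207,.167),W(231,129,.167)));print("far",ang(W(481,177,.167),W(482,97,.167)))
# knob bars by depth
v,u=np.mgrid[:480,:640];Q=np.stack([(u-K[0,2])/K[0,0]*d,(v-K[1,2])/K[1,1]*d,d,np.ones_like(d)],-1)@M.T
for c in((.452,.047),(.607,.015)):
    m=(d>0)&(np.hypot(Q[...,0]-c[0],Q[...,1]-c[1])<.035)&(Q[...,2]>.160)&(Q[...,2]<.178)
    q=Q[m][:,:2].astype(np.float32);print(len(q),np.median(Q[m][:,2]),cv2.minAreaRect(q*1000),ang(*[np.zeros(2),np.linalg.svd(q-q.mean(0),full_matrices=False)[2][0]]))
m=(d>0)&(Q[...,2]>.118)&(Q[...,2]<.135)&(abs(Q[...,0]-.53)<.12);print("bridge",m.sum(),cv2.minAreaRect(Q[m][:,:2].astype(np.float32)*1000))
m=(d>0)&(Q[...,2]>.044)&(Q[...,2]<.058)&(np.hypot(Q[...,0]-.51,Q[...,1]+.06)<.07);q=Q[m][:,:2].astype(np.float32)
print("cup",m.sum(),cv2.minEnclosingCircle(q*1000),np.median(Q[m][:,2]))
E
```

```text
base [ 0.3886 -0.0336 -0.0005]
bed [0.5935 0.0385 0.0173]
bridge [0.5199 0.0391 0.1287]
nearbar [0.4573 0.0509 0.1668]
farbar [0.6006 0.0159 0.1674]
cuprim [ 0.4956 -0.105   0.0459]
tip [ 0.4538 -0.1306 -0.002 ]
cupboss [ 0.4884 -0.0507  0.0372]
pins [0.50396876 0.08738306] [0.57387854 0.07359026] 0.07125740799917427 168.84 [0.53892365 0.08048666]
holes ang 168.73 169.15 x: 79.03 78.37 c [ 0.52061105 -0.01353985]
nearbar [0.45910673 0.0698351 ] [0.44936047 0.0224003 ] 78.39
far 77.09
1822 0.16669533172944628 ((452.4004211425781, 46.489723205566406), (51.75187683105469, 14.517624855041504), 78.39299011230469) -101.21
1992 0.16674456482273217 ((605.1903076171875, 16.142745971679688), (51.71277618408203, 14.882859230041504), 79.26241302490234) -101.12
bridge 10314 ((528.5380249023438, 30.653072357177734), (42.49744415283203, 222.135009765625), 79.15385437011719)
cup 2150 ((510.9248046875, -52.63270950317383), 60.80059814453125) 0.04888330241372377
```

```bash
python3 -m pendant '[{"claw":0,"dx":2.5,"dy":-139,"dz":-50,"twist":0.126},{"claw":0,"dx":2.5,"dy":-139,"dz":-50,"twist":0.126},{"claw":0,"dx":2.5,"dy":-139,"dz":-50,"twist":0.126},{"claw":0,"dx":2.5,"dy":-139,"dz":-100,"twist":0.126},{"claw":0,"dx":2.5,"dy":-139,"dz":-200,"twist":0.126},{"claw":0,"dx":2.5,"dy":-139,"dz":-230,"twist":0.126},{"claw":0,"dx":2.5,"dy":-139,"dz":-244,"twist":0.126},{"claw":0,"dx":2.5,"dy":-139,"dz":-244,"twist":0.126}]' 20
python3 - <<'E'
from h import *
T=pose();print(T.round(4))
X=np.array([.1934,.9811]);d=T[:2,3]-[.5288,.0305];print("press",d@X,d@[-X[1],X[0]],r.get_state()["q"])
E
```

```text
clock: 3.3
tool_pos: [0.4882, -0.1441, 0.05]
eef_rot: [0.77, 0.638, -0.003, -0.005]
contact_force: [-0.6, 0.5, 0.7]
opening: 0.004
finger_force: 0.0
[[ 0.1848  0.9827 -0.0109  0.4882]
 [ 0.9828 -0.1848  0.0036 -0.1441]
 [ 0.0016 -0.0114 -0.9999  0.05  ]
 [ 0.      0.      0.      1.    ]]
press -0.17917708339186963 0.006023049459554113 [ 0.17453668  0.90560411  0.03790703  2.04076212 -0.15085506  0.20932298
  0.16003181]
```

```bash
python3 -m pendant '[{"claw":0,"dx":0,"dy":0,"dz":3,"twist":0},{"claw":0,"dx":0,"dy":0,"dz":3,"twist":0}]'
cat >> h.py <<'E'
X=np.array([.1934,.9811]);H=np.array([.5288,.0305])
def pr():
    s=r.get_state();d=np.array(s["tool_pos"][:2])-H;T=pose()
    print("press xyz mm",(np.r_[d@X,d@[-X[1],X[0]],s["tool_pos"][2]]*1e3).round(1),"yaw",np.degrees(np.arctan2(T[1,0],T[0,0])).round(2),"F",np.round(s["contact_force"],1),"M",np.round(s["moment"],3),"q",np.round(s["q"],2),round(s["clock"],2))
E
python3 -c "
from h import *
pr()"
```

```text
clock: 3.5
tool_pos: [0.4936, -0.1466, 0.0611]
eef_rot: [0.77, 0.638, 0.001, 0.002]
contact_force: [0.5, -0.1, -0.1]
opening: 0.004
finger_force: 0.0
press xyz mm [-180.6    0.3   61.1] yaw 79.27 F [ 0.5 -0.1 -0.1] M [-0.081  0.05   0.002] q [ 0.17  0.88  0.04  2.04 -0.15  0.22  0.16] 3.5
```

```bash
python3 -m pendant '[{"claw":0,"dx":1.5,"dy":7.8,"dz":-3,"twist":-0.005},{"claw":0,"dx":2.9,"dy":14.7,"dz":-4,"twist":-0.005},{"claw":0,"dx":3.9,"dy":19.6,"dz":-4,"twist":-0.005},{"claw":0,"dx":5.4,"dy":27.5,"dz":-4,"twist":-0.005},{"claw":0,"dx":7.4,"dy":37.3,"dz":-4,"twist":-0.005},{"claw":0,"dx":9.3,"dy":47.1,"dz":-4,"twist":-0.005},{"claw":0,"dx":11.2,"dy":56.9,"dz":-4,"twist":-0.005},{"claw":0,"dx":13.2,"dy":66.7,"dz":-4,"twist":-0.005}]'
python3 - <<'E'
from h import *
pr();T=pose();np.save("T2.npy",T);im,d=eyes.snapshot("wrist");cv2.imwrite("pics/w2.png",im);np.save("w2.npy",d);pr()
E
```

```text
clock: 4.3
tool_pos: [0.5053, -0.079, 0.0542]
eef_rot: [0.772, 0.636, 0.0, 0.0]
contact_force: [1.1, -1.5, 0.6]
opening: 0.007
finger_force: 0.8
press xyz mm [-112.     1.9   54.2] yaw 78.95 F [ 1.1 -1.5  0.6] M [-0.394  0.01  -0.03 ] q [ 0.03  0.9   0.05  2.04 -0.21  0.2   0.08] 4.3
press xyz mm [-109.5    1.9   54.1] yaw 79.11 F [ 0.4  1.5 -1.2] M [0.025 0.01  0.007] q [ 0.03  0.9   0.05  2.04 -0.21  0.2   0.08] 4.35
```

View pics/w2.png

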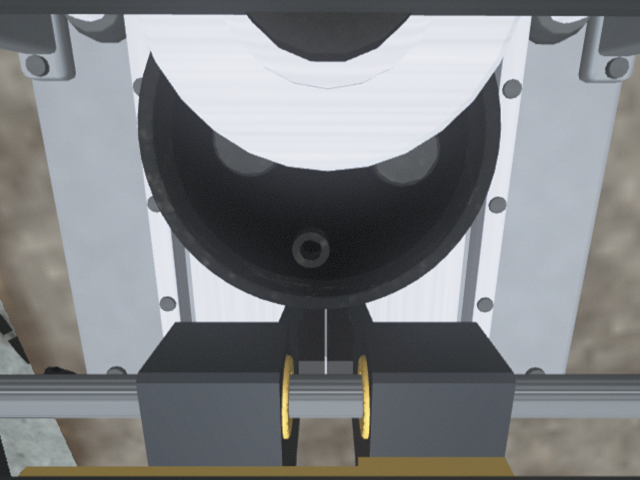

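```bash
python3 -m pendant '[{"claw":0,"dx":1.9,"dy":5.7,"dz":1,"twist":0},{"claw":0,"dx":3,"dy":11.5,"dz":1,"twist":0},{"claw":0,"dx":4.2,"dy":17.4,"dz":1,"twist":0},{"claw":0,"dx":5.4,"dy":23.3,"dz":1,"twist":0},{"claw":0,"dx":6.2,"dy":27.2,"dz":1,"twist":0},{"claw":0,"dx":7,"dy":31.2,"dz":1,"twist":0},{"claw":0,"dx":7.4,"dy":33.1,"dz":1,"twist":0},{"claw":0,"dx":7.4,"dy":33.1,"dz":1,"twist":0}]'
python3 -c "
from h import *
pr()"
```

```text
clock: 5.15
tool_pos: [0.5124, -0.0462, 0.0552]
eef_rot: [0.772, 0.636, 0.0, -0.0]
contact_force: [0.5, -0.6, 0.1]
opening: 0.01
finger_force: 0.0
press xyz mm [-78.5   1.2  55.2] yaw 78.97 F [ 0.5 -0.6  0.1] M [-0.062  0.049  0.012] q [-0.04  0.9   0.06  2.04 -0.23  0.21  0.04] 5.15
```

```bash
python3 -m pendant '[{"claw":0,"dx":0.4,"dy":2,"dz":0,"twist":0},{"claw":0,"dx":0.8,"dy":3.9,"dz":0,"twist":0},{"claw":0,"dx":1.2,"dy":5.9,"dz":0,"twist":0},{"claw":0,"dx":1.5,"dy":7.4,"dz":0,"twist":0},{"claw":0,"dx":1.5,"dy":7.4,"dz":0,"twist":0}]'
python3 -c "
from h import *
pr()"
```

```text
clock: 5.65
tool_pos: [0.5139, -0.039, 0.0552]
eef_rot: [0.772, 0.636, 0.0, -0.0]
contact_force: [0.3, 0.2, -0.7]
opening: 0.004
finger_force: 0.0
press xyz mm [-71.    1.1  55.2] yaw 78.96 F [ 0.3  0.2 -0.7] M [-0.089  0.079 -0.012] q [-0.05  0.9   0.06  2.03 -0.24  0.22  0.03] 5.65
```

```bash
python3 -m pendant '[{"claw":0,"dx":0.2,"dy":1,"dz":0,"twist":0},{"claw":0,"dx":0.2,"dy":1,"dz":0,"twist":0}]'
python3 -c "
from h import *
pr()"
```

```text
clock: 5.85
tool_pos: [0.5141, -0.0382, 0.0552]
eef_rot: [0.772, 0.636, 0.0, 0.0]
contact_force: [0.0, -0.7, 0.3]
opening: 0.008
finger_force: 0.1
press xyz mm [-70.2   1.2  55.2] yaw 78.95 F [ 0.  -0.7  0.3] M [-0.14   0.068 -0.037] q [-0.05  0.9   0.07  2.03 -0.24  0.22  0.03] 5.85
```

```bash
python3 -m pendant '[{"claw":0,"dx":0.2,"dy":1,"dz":0,"twist":0},{"claw":0,"dx":0.4,"dy":2,"dz":0,"twist":0},{"claw":0,"dx":0.4,"dy":2,"dz":0,"twist":0}]'
python3 -c "
from h import *
pr()"
```

```text
clock: 6.15
tool_pos: [0.5145, -0.0361, 0.0552]
eef_rot: [0.772, 0.636, 0.0, -0.0]
contact_force: [0.0, -1.3, -0.0]
opening: 0.005
finger_force: 0.2
press xyz mm [-68.1   1.1  55.2] yaw 78.96 F [ 0.  -1.3 -0. ] M [-0.136  0.023 -0.032] q [-0.06  0.9   0.07  2.03 -0.24  0.22  0.02] 6.15
```

```bash
python3 -m pendant '[{"claw":0,"dx":0.2,"dy":1,"dz":0,"twist":0},{"claw":0,"dx":0.2,"dy":1,"dz":0,"twist":0}]'
python3 - <<'E'
from h import *
pr();T=pose();np.save("T3.npy",T);im,d=eyes.snapshot("wrist");cv2.imwrite("pics/w3.png",im);np.save("w3.npy",d);pr()
im,d=eyes.snapshot("side");cv2.imwrite("pics/s3.png",cv2.resize(im[230:350,270:390],None,fx=5,fy=5,interpolation=2))
E
```

```text
clock: 6.35
tool_pos: [0.5147, -0.0352, 0.0553]
eef_rot: [0.772, 0.636, 0.0, 0.0]
contact_force: [0.2, -1.5, 0.6]
opening: 0.001
finger_force: 0.2
press xyz mm [-67.1   1.1  55.3] yaw 78.95 F [ 0.2 -1.5  0.6] M [-0.153  0.084  0.004] q [-0.06  0.9   0.07  2.03 -0.24  0.22  0.02] 6.35
press xyz mm [-67.1   1.1  55.3] yaw 78.95 F [-0.7 -0.8  0.2] M [-0.128  0.02   0.009] q [-0.06  0.9   0.07  2.03 -0.24  0.22  0.02] 6.4
```

View pics/w3.png

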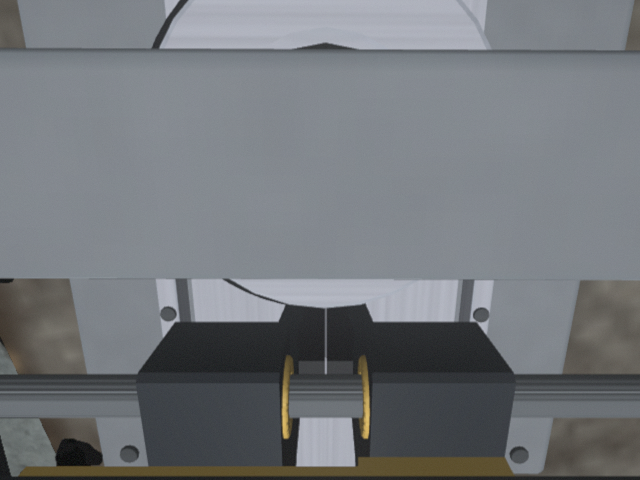

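```bash
python3 -m pendant '[{"claw":0,"dx":0.2,"dy":1,"dz":0,"twist":0},{"claw":0,"dx":0.2,"dy":1,"dz":0,"twist":0}]'
python3 -c "
from h import *
pr()"
```

```text
clock: 6.65
tool_pos: [0.515, -0.0348, 0.0553]
eef_rot: [0.772, 0.636, -0.0, 0.0]
contact_force: [0.6, -2.3, -0.4]
opening: 0.006
finger_force: 1.0
press xyz mm [-66.7   0.9  55.3] yaw 78.92 F [ 0.6 -2.3 -0.4] M [-0.553  0.072 -0.026] q [-0.06  0.9   0.07  2.03 -0.24  0.22  0.02] 6.65
```

```bash
python3 -m pendant '[{"claw":0,"dx":0.2,"dy":1,"dz":0,"twist":0},{"claw":0,"dx":0.2,"dy":1,"dz":0,"twist":0}]'
python3 -c "
from h import *
pr()"
```

```text
clock: 6.85
tool_pos: [0.5153, -0.0346, 0.0553]
eef_rot: [0.772, 0.635, -0.0, 0.001]
contact_force: [-0.9, -4.9, -0.3]
opening: 0.006
finger_force: 2.4
press xyz mm [-66.5   0.7  55.3] yaw 78.87 F [-0.9 -4.9 -0.3] M [-1.106 -0.003  0.006] q [-0.06  0.9   0.07  2.03 -0.24  0.22  0.02] 6.85
```

```bash
python3 -m pendant '[{"claw":0,"dx":0.3,"dy":1.2,"dz":0,"twist":0},{"claw":0,"dx":0.3,"dy":1.2,"dz":0,"twist":0},{"claw":0,"dx":0.3,"dy":1.2,"dz":0,"twist":0}]'
python3 -c "
from h import *
pr()"
```

```text
clock: 7.15
tool_pos: [0.5158, -0.0344, 0.0554]
eef_rot: [0.773, 0.635, -0.0, 0.002]
contact_force: [-0.6, -7.3, 0.6]
opening: 0.009
finger_force: 3.5
press xyz mm [-66.2   0.2  55.4] yaw 78.82 F [-0.6 -7.3  0.6] M [-1.595  0.007  0.005] q [-0.07  0.9   0.07  2.03 -0.24  0.22  0.02] 7.15
```

```bash
python3 -m pendant '[{"claw":0,"dx":-6,"dy":-30,"dz":0,"twist":0},{"claw":0,"dx":-12,"dy":-62,"dz":0,"twist":0},{"claw":0,"dx":-12,"dy":-62,"dz":40,"twist":0},{"claw":0.4,"dx":-12,"dy":-62,"dz":90,"twist":0},{"claw":0.4,"dx":-12,"dy":-62,"dz":140,"twist":0},{"claw":0.4,"dx":-12,"dy":-52,"dz":180,"twist":0},{"claw":0.4,"dx":-12,"dy":-52,"dz":190,"twist":0},{"claw":0.4,"dx":-12,"dy":-52,"dz":190,"twist":0}]'
python3 - <<'E'
from h import *
pr();T=pose();np.save("T4.npy",T);im,d=eyes.snapshot("wrist");cv2.imwrite("pics/w4.png",im);np.save("w4.npy",d)
for n,z in(("cup",.02),("knob_near_grip",.163),("knob_far_grip",.163)):
    for q in nets.place_of("wrist",n)[:1]:
        p=np.array(q["position"])*[640,480];print(n,round(q["confidence"],2),p.round(1),wray(T,p,z).round(4))
i=eyes.camera_info("wrist");K=np.array(i["K"]);M=T@np.array(i["T_tool_cam"])
v,u=np.mgrid[:480,:640];Q=np.stack([(u-K[0,2])/K[0,0]*d,(v-K[1,2])/K[1,1]*d,d,np.ones_like(d)],-1)@M.T
for c in((.452,.047),(.605,.016)):
    m=(d>0)&(np.hypot(Q[...,0]-c[0],Q[...,1]-c[1])<.035)&(Q[...,2]>.160)&(Q[...,2]<.178)
    print(m.sum(),np.median(Q[m][:,2]),cv2.minAreaRect(Q[m][:,:2].astype(np.float32)*1000))
m=(d>0)&(Q[...,2]>.118)&(Q[...,2]<.135)&(abs(Q[...,0]-.53)<.12);print("bridge",m.sum(),cv2.minAreaRect(Q[m][:,:2].astype(np.float32)*1000))
E
```

```text
clock: 7.95
tool_pos: [0.5042, -0.0831, 0.2466]
eef_rot: [0.771, 0.636, 0.002, 0.001]
contact_force: [0.1, -1.1, -0.4]
opening: 0.396
finger_force: 0.0
press xyz mm [-116.2    2.2  246.6] yaw 79.06 F [ 0.1 -1.1 -0.4] M [-0.045  0.066 -0.007] q [-0.03  0.56  0.17  1.93 -0.15  0.66  0.04] 7.95
knob_near_grip 0.84 [154.3  17.9] [0.4513 0.0478 0.163 ]
knob_far_grip 0.92 [498.5  27. ] [0.6056 0.0143 0.163 ]
2532 0.16660514447143526 ((450.67803955078125, 38.06597137451172), (35.021026611328125, 14.58990478515625), 78.8587417602539)
2609 0.16669847472132393 ((603.5020141601562, 8.267574310302734), (35.801185607910156, 15.396123886108398), 77.48690032958984)
bridge 18474 ((528.4684448242188, 29.668716430664062), (39.050559997558594, 221.47042846679688), 78.72168731689453)
```

View pics/w4.png

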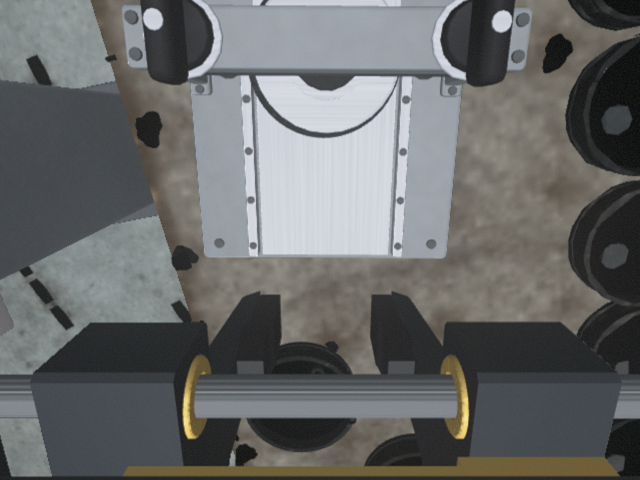

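```bash
python3 -m pendant '[{"claw":0.4,"dx":-52,"dy":130,"dz":-30,"twist":0},{"claw":0.4,"dx":-52,"dy":130,"dz":-30,"twist":0},{"claw":0.4,"dx":-52,"dy":130,"dz":-30,"twist":0},{"claw":0.4,"dx":-52,"dy":130,"dz":-30,"twist":0},{"claw":0.4,"dx":-52,"dy":130,"dz":-30,"twist":0}]'
python3 -c "
from h import *
pr()"
```

```text
clock: 8.65
tool_pos: [0.4505, 0.0465, 0.214]
eef_rot: [0.771, 0.637, -0.001, -0.001]
contact_force: [-0.4, 0.2, 0.4]
opening: 0.402
finger_force: 0.0
press xyz mm [  0.5  80.  214. ] yaw 79.08 F [-0.4  0.2  0.4] M [-0.091  0.096 -0.047] q [-0.32  0.56  0.17  2.12 -0.2   0.48 -0.18] 8.65
```

```bash
python3 -m pendant '[{"claw":0.4,"dx":1.5,"dy":0.3,"dz":-25,"twist":0},{"claw":0.4,"dx":1.5,"dy":0.3,"dz":-51,"twist":0},{"claw":0.4,"dx":1.5,"dy":0.3,"dz":-51,"twist":0},{"claw":0.1,"dx":1.5,"dy":0.3,"dz":-51,"twist":0},{"claw":0.1,"dx":1.5,"dy":0.3,"dz":-51,"twist":0},{"claw":0.1,"dx":1.5,"dy":0.3,"dz":-51,"twist":0}]' 60
python3 -c "
from h import *
pr()"
```

```text
clock: 9.25
tool_pos: [0.451, 0.046, 0.1649]
eef_rot: [0.772, 0.636, -0.001, -0.001]
contact_force: [-2.2, -0.8, 6.6]
opening: 0.155
finger_force: 53.6
press xyz mm [  0.2  79.3 164.9] yaw 78.92 F [-2.2 -0.8  6.6] M [-0.204 -0.21  -0.048] q [-0.28  0.65  0.12  2.16 -0.23  0.34 -0.16] 9.25
```

```bash
python3 -m pendant '[{"claw":0.1,"dx":0.5,"dy":0.4,"dz":-0.3,"twist":-0.1},{"claw":0.1,"dx":0.5,"dy":0.4,"dz":-0.6,"twist":-0.2},{"claw":0.1,"dx":0.5,"dy":0.4,"dz":-0.9,"twist":-0.3},{"claw":0.1,"dx":0.5,"dy":0.4,"dz":-1.2,"twist":-0.4}]'
python3 -c "
from h import *
pr()"
```

```text
clock: 9.65
tool_pos: [0.4513, 0.046, 0.1648]
eef_rot: [0.884, 0.468, -0.001, -0.001]
contact_force: [-7.7, -2.6, 21.8]
opening: 0.151
finger_force: 60.2
press xyz mm [  0.2  79.  164.8] yaw 55.85 F [-7.7 -2.6 21.8] M [-0.468  1.669  0.404] q [-0.34  0.66  0.22  2.17 -0.39  0.35 -0.39] 9.65
```

```bash
python3 -m pendant '[{"claw":0.1,"dx":0,"dy":0,"dz":-0.3,"twist":-0.1},{"claw":0.1,"dx":0,"dy":0,"dz":-0.3,"twist":-0.1}]'
python3 -c "
from h import *
pr()"
```

```text
clock: 9.85
tool_pos: [0.4513, 0.0459, 0.1648]
eef_rot: [0.906, 0.424, -0.001, -0.001]
contact_force: [-7.3, -2.1, 21.8]
opening: 0.152
finger_force: 60.0
press xyz mm [  0.2  79.  164.8] yaw 50.13 F [-7.3 -2.1 21.8] M [-0.349  1.69   0.005] q [-0.35  0.66  0.24  2.17 -0.43  0.36 -0.45] 9.85
```

```bash
python3 -m pendant '[{"claw":0.4,"dx":-1,"dy":0,"dz":3,"twist":0},{"claw":0.4,"dx":-1,"dy":0,"dz":3,"twist":0},{"claw":0.4,"dx":-1,"dy":0,"dz":48,"twist":0},{"claw":0.4,"dx":60,"dy":-10,"dz":54,"twist":0.15},{"claw":0.4,"dx":152,"dy":-30,"dz":54,"twist":0.5},{"claw":0.4,"dx":152,"dy":-30,"dz":54,"twist":0.5},{"claw":0.4,"dx":152,"dy":-30,"dz":54,"twist":0.5},{"claw":0.4,"dx":152,"dy":-30,"dz":54,"twist":0.5}]'
python3 -c "
from h import *
pr()"
```

```text
clock: 10.65
tool_pos: [0.607, 0.0158, 0.2167]
eef_rot: [0.772, 0.635, 0.001, 0.001]
contact_force: [-0.8, 0.4, 0.4]
opening: 0.401
finger_force: 0.0
press xyz mm [  0.7 -79.6 216.7] yaw 78.88 F [-0.8  0.4  0.4] M [-0.063  0.094  0.022] q [-0.22  0.72  0.2   1.68 -0.2   0.76 -0.11] 10.65
```

```bash
python3 -m pendant '[{"claw":0.4,"dx":-1.5,"dy":0,"dz":-30,"twist":0},{"claw":0.4,"dx":-1.5,"dy":0,"dz":-52,"twist":0},{"claw":0.4,"dx":-1.5,"dy":0,"dz":-52,"twist":0},{"claw":0.1,"dx":-1.5,"dy":0,"dz":-52,"twist":0},{"claw":0.1,"dx":-1.5,"dy":0,"dz":-52,"twist":0},{"claw":0.1,"dx":-1.5,"dy":0,"dz":-52,"twist":0}]' 60
python3 -c "
from h import *
pr()"
```

```text
clock: 11.25
tool_pos: [0.6042, 0.0167, 0.1661]
eef_rot: [0.772, 0.636, 0.001, 0.0]
contact_force: [-0.6, 1.0, 6.8]
opening: 0.152
finger_force: 54.8
press xyz mm [  1.1 -76.7 166.1] yaw 78.93 F [-0.6  1.   6.8] M [ 0.038 -0.008 -0.085] q [-0.21  0.79  0.18  1.73 -0.21  0.65 -0.1 ] 11.25
```

```bash
python3 -m pendant '[{"claw":0.1,"dx":0,"dy":0,"dz":1,"twist":-0.1},{"claw":0.1,"dx":0,"dy":0,"dz":1,"twist":-0.2},{"claw":0.1,"dx":0,"dy":0,"dz":1,"twist":-0.3},{"claw":0.1,"dx":0,"dy":0,"dz":1,"twist":-0.4},{"claw":0.1,"dx":0,"dy":0,"dz":1,"twist":-0.5}]'
python3 -c "
from h import *
pr()"
```

```text
clock: 11.75
tool_pos: [0.6049, 0.0164, 0.1662]
eef_rot: [0.906, 0.424, 0.001, 0.001]
contact_force: [3.0, -1.9, -6.0]
opening: 0.15
finger_force: 60.2
press xyz mm [  0.9 -77.4 166.2] yaw 50.16 F [ 3.  -1.9 -6. ] M [-0.34  -0.395  0.389] q [-0.28  0.8   0.32  1.73 -0.38  0.67 -0.45] 11.75
```

```bash
python3 -m pendant '[{"claw":0.1,"dx":0,"dy":0,"dz":0,"twist":-0.1},{"claw":0.1,"dx":0,"dy":0,"dz":0,"twist":-0.2},{"claw":0.1,"dx":0,"dy":0,"dz":0,"twist":-0.3},{"claw":0.1,"dx":0,"dy":0,"dz":0,"twist":-0.4}]'
python3 -c "
from h import *
pr()"
```

```text
clock: 12.15
tool_pos: [0.6053, 0.0159, 0.1662]
eef_rot: [0.972, 0.235, 0.002, 0.001]
contact_force: [2.7, -2.2, -7.5]
opening: 0.153
finger_force: 60.2
press xyz mm [  0.5 -77.9 166.2] yaw 27.23 F [ 2.7 -2.2 -7.5] M [-0.516 -0.573  0.395] q [-0.34  0.82  0.44  1.73 -0.5   0.69 -0.73] 12.15
```

```bash
python3 -m pendant '[{"claw":0.4,"dx":0,"dy":0,"dz":-1,"twist":0},{"claw":0.4,"dx":0,"dy":0,"dz":-1,"twist":0},{"claw":0.4,"dx":0,"dy":0,"dz":44,"twist":0},{"claw":0.4,"dx":-60,"dy":10,"dz":50,"twist":0.15},{"claw":0.4,"dx":-154,"dy":30,"dz":50,"twist":0.4},{"claw":0.4,"dx":-154,"dy":30,"dz":50,"twist":0.4},{"claw":0.4,"dx":-154,"dy":30,"dz":50,"twist":0.4},{"claw":0.4,"dx":-154,"dy":30,"dz":50,"twist":0.4}]'
python3 -c "
from h import *
pr()"
```

```text
clock: 12.95
tool_pos: [0.4486, 0.0471, 0.2164]
eef_rot: [0.905, 0.426, 0.0, -0.001]
contact_force: [1.1, -0.3, 0.3]
opening: 0.395
finger_force: 0.0
press xyz mm [  0.8  81.9 216.4] yaw 50.38 F [ 1.1 -0.3  0.3] M [-0.081  0.004 -0.035] q [-0.42  0.57  0.34  2.13 -0.39  0.5  -0.48] 12.95
```

```bash
python3 -m pendant '[{"claw":0.4,"dx":1.8,"dy":-0.6,"dz":-30,"twist":0},{"claw":0.4,"dx":1.8,"dy":-0.6,"dz":-50,"twist":0},{"claw":0.4,"dx":1.8,"dy":-0.6,"dz":-51,"twist":0},{"claw":0.1,"dx":1.8,"dy":-0.6,"dz":-51,"twist":0},{"claw":0.1,"dx":1.8,"dy":-0.6,"dz":-51,"twist":0},{"claw":0.1,"dx":1.8,"dy":-0.6,"dz":-51,"twist":0}]' 60
python3 -c "
from h import *
pr()"
```

```text
clock: 13.55
tool_pos: [0.4518, 0.0466, 0.1655]
eef_rot: [0.905, 0.425, 0.0, -0.0]
contact_force: [0.7, 0.4, 4.5]
opening: 0.156
finger_force: 54.1
press xyz mm [  1.   78.6 165.5] yaw 50.31 F [0.7 0.4 4.5] M [-0.31  -0.594 -0.076] q [-0.36  0.66  0.25  2.17 -0.45  0.36 -0.43] 13.55
```

```bash
python3 -m pendant '[{"claw":0.1,"dx":0,"dy":0,"dz":0,"twist":-0.1},{"claw":0.1,"dx":0,"dy":0,"dz":0,"twist":-0.2},{"claw":0.1,"dx":0,"dy":0,"dz":0,"twist":-0.3},{"claw":0.1,"dx":0,"dy":0,"dz":0,"twist":-0.4},{"claw":0.1,"dx":0,"dy":0,"dz":0,"twist":-0.5}]'
python3 -c "
from h import *
pr()"
```

```text
clock: 14.05
tool_pos: [0.4523, 0.0461, 0.1655]
eef_rot: [0.982, 0.187, 0.001, 0.0]
contact_force: [-0.1, -1.1, 1.3]
opening: 0.154
finger_force: 60.2
press xyz mm [  0.5  78.1 165.5] yaw 21.55 F [-0.1 -1.1  1.3] M [-0.201  0.188  0.417] q [-0.44  0.68  0.38  2.17 -0.65  0.39 -0.72] 14.05
```

```bash
python3 -m pendant '[{"claw":0.1,"dx":0,"dy":0,"dz":0,"twist":-0.1},{"claw":0.1,"dx":0,"dy":0,"dz":0,"twist":-0.2},{"claw":0.1,"dx":0,"dy":0,"dz":0,"twist":-0.3},{"claw":0.1,"dx":0,"dy":0,"dz":0,"twist":-0.4}]'
python3 -c "
from h import *
pr()"
```

```text
clock: 14.45
tool_pos: [0.4524, 0.0456, 0.1656]
eef_rot: [1.0, -0.012, 0.001, 0.0]
contact_force: [0.4, -3.1, 0.1]
opening: 0.152
finger_force: 60.2
press xyz mm [  0.   77.9 165.6] yaw -1.4 F [ 0.4 -3.1  0.1] M [-0.471  0.284  0.477] q [-0.5   0.7   0.49  2.18 -0.79  0.44 -0.97] 14.45
```

```bash
python3 -m pendant '[{"claw":0.4,"dx":0,"dy":0,"dz":0,"twist":0},{"claw":0.4,"dx":0,"dy":0,"dz":0,"twist":0},{"claw":0.4,"dx":0,"dy":0,"dz":44,"twist":0},{"claw":0.4,"dx":60,"dy":-10,"dz":50,"twist":0.15},{"claw":0.4,"dx":152.5,"dy":-30.5,"dz":50,"twist":0.5},{"claw":0.4,"dx":152.5,"dy":-30.5,"dz":50,"twist":0.5},{"claw":0.4,"dx":152.5,"dy":-30.5,"dz":50,"twist":0.5},{"claw":0.4,"dx":152.5,"dy":-30.5,"dz":50,"twist":0.5}]'
python3 -c "
from h import *
pr()"
```

```text
clock: 15.25
tool_pos: [0.6054, 0.0148, 0.2147]
eef_rot: [0.971, 0.237, 0.001, 0.0]
contact_force: [-1.1, 0.5, -0.4]
opening: 0.401
finger_force: 0.0
press xyz mm [ -0.6 -78.2 214.7] yaw 27.43 F [-1.1  0.5 -0.4] M [-0.011  0.188  0.034] q [-0.37  0.77  0.5   1.69 -0.48  0.8  -0.74] 15.25
```

```bash
python3 -m pendant '[{"claw":0.4,"dx":0,"dy":0.8,"dz":-30,"twist":-0.003},{"claw":0.4,"dx":0,"dy":0.8,"dz":-49,"twist":-0.003},{"claw":0.4,"dx":0,"dy":0.8,"dz":-49,"twist":-0.003},{"claw":0.1,"dx":0,"dy":0.8,"dz":-49,"twist":-0.003},{"claw":0.1,"dx":0,"dy":0.8,"dz":-49,"twist":-0.003},{"claw":0.1,"dx":0,"dy":0.8,"dz":-49,"twist":-0.003}]' 60
python3 -c "
from h import *
pr()"
```

```text
clock: 15.85
tool_pos: [0.605, 0.0157, 0.1671]
eef_rot: [0.972, 0.235, 0.001, 0.001]
contact_force: [1.2, -1.6, -1.3]
opening: 0.157
finger_force: 53.8
press xyz mm [  0.2 -77.6 167.1] yaw 27.2 F [ 1.2 -1.6 -1.3] M [0.105 0.239 0.042] q [-0.35  0.83  0.46  1.73 -0.53  0.7  -0.71] 15.85
```

```bash
python3 -m pendant '[{"claw":0.1,"dx":0,"dy":0,"dz":0,"twist":-0.1},{"claw":0.1,"dx":0,"dy":0,"dz":0,"twist":-0.2},{"claw":0.1,"dx":0,"dy":0,"dz":0,"twist":-0.3},{"claw":0.1,"dx":0,"dy":0,"dz":0,"twist":-0.4}]'
python3 -c "
from h import *
pr()"
```

```text
clock: 16.25
tool_pos: [0.6051, 0.0153, 0.167]
eef_rot: [0.999, 0.036, 0.001, 0.001]
contact_force: [-0.1, -3.5, 1.7]
opening: 0.156
finger_force: 60.2
press xyz mm [ -0.2 -77.8 167. ] yaw 4.13 F [-0.1 -3.5  1.7] M [-0.503  0.042  0.524] q [-0.41  0.86  0.57  1.73 -0.64  0.74 -1.  ] 16.25
```

```bash
python3 -m pendant '[{"claw":0.1,"dx":0,"dy":0,"dz":0,"twist":-0.1},{"claw":0.1,"dx":0,"dy":0,"dz":0,"twist":-0.2},{"claw":0.1,"dx":0,"dy":0,"dz":0,"twist":-0.3},{"claw":0.1,"dx":0,"dy":0,"dz":0,"twist":-0.4}]'
python3 -c "
from h import *
pr()"
```

```text
clock: 16.65
tool_pos: [0.605, 0.0148, 0.1671]
eef_rot: [0.987, -0.163, 0.002, 0.001]
contact_force: [-0.0, -3.3, -0.0]
opening: 0.153
finger_force: 60.3
press xyz mm [ -0.7 -77.8 167.1] yaw -18.79 F [-0.  -3.3 -0. ] M [-0.631  0.112  0.571] q [-0.46  0.89  0.68  1.74 -0.75  0.79 -1.31] 16.65
```

```bash
python3 -m pendant '[{"claw":0.4,"dx":0,"dy":0,"dz":0,"twist":0},{"claw":0.4,"dx":0,"dy":0,"dz":0,"twist":0},{"claw":0.4,"dx":0,"dy":0,"dz":44,"twist":0},{"claw":0.4,"dx":-60,"dy":10,"dz":50,"twist":0.1},{"claw":0.4,"dx":-153,"dy":30.5,"dz":50,"twist":0.304},{"claw":0.4,"dx":-153,"dy":30.5,"dz":50,"twist":0.304},{"claw":0.4,"dx":-153,"dy":30.5,"dz":50,"twist":0.304},{"claw":0.4,"dx":-153,"dy":30.5,"dz":50,"twist":0.304}]'
python3 -c "
from h import *
pr()"
```

```text
clock: 17.45
tool_pos: [0.45, 0.0477, 0.2162]
eef_rot: [1.0, -0.01, -0.0, -0.001]
contact_force: [1.2, 0.8, -0.5]
opening: 0.4
finger_force: 0.0
press xyz mm [  1.6  80.6 216.2] yaw -1.12 F [ 1.2  0.8 -0.5] M [0.006 0.096 0.017] q [-0.59  0.63  0.63  2.14 -0.68  0.58 -1.06] 17.45
```

```bash
python3 -m pendant '[{"claw":0.4,"dx":1,"dy":-1.2,"dz":-30,"twist":-0.003},{"claw":0.4,"dx":1,"dy":-1.2,"dz":-50,"twist":-0.003},{"claw":0.4,"dx":1,"dy":-1.2,"dz":-50,"twist":-0.003},{"claw":0.1,"dx":1,"dy":-1.2,"dz":-50,"twist":-0.003},{"claw":0.1,"dx":1,"dy":-1.2,"dz":-50,"twist":-0.003},{"claw":0.1,"dx":1,"dy":-1.2,"dz":-50,"twist":-0.003}]' 60
python3 -c "
from h import *
pr()"
```

```text
clock: 18.05
tool_pos: [0.4532, 0.0455, 0.1665]
eef_rot: [1.0, -0.012, 0.001, 0.0]
contact_force: [0.4, -1.7, 1.6]
opening: 0.154
finger_force: 55.3
press xyz mm [1.000e-01 7.710e+01 1.665e+02] yaw -1.38 F [ 0.4 -1.7  1.6] M [-0.462 -0.043  0.064] q [-0.5   0.7   0.5   2.17 -0.79  0.45 -0.96] 18.05
```

```bash
python3 -m pendant '[{"claw":0.1,"dx":0,"dy":0,"dz":0,"twist":-0.1},{"claw":0.1,"dx":0,"dy":0,"dz":0,"twist":-0.2},{"claw":0.1,"dx":0,"dy":0,"dz":0,"twist":-0.3}]'
python3 -c "
from h import *
pr()"
```

```text
clock: 18.35
tool_pos: [0.453, 0.0449, 0.1665]
eef_rot: [0.987, -0.162, 0.001, 0.001]
contact_force: [-0.6, -2.9, -1.2]
opening: 0.153
finger_force: 60.3
press xyz mm [ -0.5  77.1 166.5] yaw -18.67 F [-0.6 -2.9 -1.2] M [-0.593  0.143  0.586] q [-0.55  0.73  0.58  2.18 -0.89  0.49 -1.16] 18.35
```

```bash
python3 -m pendant '[{"claw":0.1,"dx":0,"dy":0,"dz":0,"twist":-0.1},{"claw":0.1,"dx":0,"dy":0,"dz":0,"twist":-0.2},{"claw":0.1,"dx":0,"dy":0,"dz":0,"twist":-0.3}]'
python3 -c "
from h import *
pr()"
```

```text
clock: 18.65
tool_pos: [0.4527, 0.0443, 0.1665]
eef_rot: [0.951, -0.308, 0.001, 0.001]
contact_force: [-1.1, -3.2, 0.1]
opening: 0.154
finger_force: 60.4
press xyz mm [ -1.1  77.3 166.5] yaw -35.87 F [-1.1 -3.2  0.1] M [-0.85   0.298  0.65 ] q [-0.58  0.74  0.64  2.18 -0.94  0.52 -1.4 ] 18.65
```

```bash
python3 -m pendant '[{"claw":0.4,"dx":0,"dy":0,"dz":0,"twist":0},{"claw":0.4,"dx":0,"dy":0,"dz":0,"twist":0},{"claw":0.4,"dx":0,"dy":0,"dz":44,"twist":0},{"claw":0.4,"dx":60,"dy":-10,"dz":50,"twist":0.1},{"claw":0.4,"dx":152,"dy":-29.5,"dz":50,"twist":0.297},{"claw":0.4,"dx":152,"dy":-29.5,"dz":50,"twist":0.297},{"claw":0.4,"dx":152,"dy":-29.5,"dz":50,"twist":0.297},{"claw":0.4,"dx":152,"dy":-29.5,"dz":50,"twist":0.297}]'
python3 -c "
from h import *
pr()"
```

```text
clock: 19.45
tool_pos: [0.6046, 0.0158, 0.2155]
eef_rot: [0.987, -0.163, -0.0, -0.0]
contact_force: [-0.4, 0.7, -0.2]
opening: 0.4
finger_force: 0.0
press xyz mm [  0.3 -77.2 215.5] yaw -18.71 F [-0.4  0.7 -0.2] M [-0.029  0.185  0.048] q [-0.47  0.82  0.71  1.7  -0.67  0.88 -1.38] 19.45
```

```bash
python3 -m pendant '[{"claw":0.4,"dx":0.3,"dy":0,"dz":-30,"twist":0},{"claw":0.4,"dx":0.3,"dy":0,"dz":-49,"twist":0},{"claw":0.4,"dx":0.3,"dy":0,"dz":-49,"twist":0},{"claw":0.1,"dx":0.3,"dy":0,"dz":-49,"twist":0},{"claw":0.1,"dx":0.3,"dy":0,"dz":-49,"twist":0},{"claw":0.1,"dx":0.3,"dy":0,"dz":-49,"twist":0}]' 60
python3 -c "
from h import *
pr()"
```

```text
clock: 20.05
tool_pos: [0.6044, 0.0149, 0.168]
eef_rot: [0.987, -0.163, 0.001, 0.001]
contact_force: [-1.2, -0.3, 2.8]
opening: 0.157
finger_force: 53.1
press xyz mm [ -0.7 -77.2 168. ] yaw -18.76 F [-1.2 -0.3  2.8] M [0.61 0.12 0.23] q [-0.45  0.88  0.66  1.74 -0.73  0.78 -1.33] 20.05
```

```bash
python3 -m pendant '[{"claw":0.1,"dx":0,"dy":0,"dz":0,"twist":-0.1},{"claw":0.1,"dx":0,"dy":0,"dz":0,"twist":-0.2},{"claw":0.1,"dx":0,"dy":0,"dz":0,"twist":-0.3}]'
python3 -c "
from h import *
pr()"
```

```text
clock: 20.35
tool_pos: [0.6043, 0.0149, 0.168]
eef_rot: [0.951, -0.31, 0.001, 0.001]
contact_force: [-2.4, -2.2, 2.8]
opening: 0.153
finger_force: 60.4
press xyz mm [ -0.7 -77.1 168. ] yaw -36.06 F [-2.4 -2.2  2.8] M [-0.47   0.583  0.727] q [-0.48  0.91  0.74  1.74 -0.8   0.83 -1.56] 20.35
```

```bash
python3 -m pendant '[{"claw":0.1,"dx":0,"dy":0,"dz":0,"twist":-0.07},{"claw":0.1,"dx":0,"dy":0,"dz":0,"twist":-0.14}]'
python3 -c "
from h import *
pr()"
```

```text
clock: 20.55
tool_pos: [0.6043, 0.0148, 0.168]
eef_rot: [0.927, -0.375, 0.001, 0.001]
contact_force: [-2.4, -2.9, 3.5]
opening: 0.156
finger_force: 60.5
press xyz mm [ -0.8 -77.1 168. ] yaw -44.01 F [-2.4 -2.9  3.5] M [-0.419  0.586  0.73 ] q [-0.5   0.92  0.78  1.74 -0.83  0.85 -1.67] 20.55
```

```bash
python3 -m pendant '[{"claw":0.4,"dx":0,"dy":0,"dz":0,"twist":0},{"claw":0.4,"dx":0,"dy":0,"dz":0,"twist":0},{"claw":0.4,"dx":0,"dy":0,"dz":44,"twist":0},{"claw":0.4,"dx":-60,"dy":10,"dz":48,"twist":0.05},{"claw":0.4,"dx":-152.5,"dy":30.5,"dz":48,"twist":0.142},{"claw":0.4,"dx":-152.5,"dy":30.5,"dz":48,"twist":0.142},{"claw":0.4,"dx":-152.5,"dy":30.5,"dz":48,"twist":0.142},{"claw":0.4,"dx":-152.5,"dy":30.5,"dz":48,"twist":0.142}]'
python3 -c "
from h import *
pr()"
```

```text
clock: 21.35
tool_pos: [0.4511, 0.0475, 0.2151]
eef_rot: [0.952, -0.307, -0.0, -0.001]
contact_force: [1.6, 0.4, 0.6]
opening: 0.398
finger_force: 0.0
press xyz mm [  1.6  79.5 215.1] yaw -35.75 F [1.6 0.4 0.6] M [-0.001  0.086 -0.02 ] q [-0.66  0.68  0.77  2.14 -0.81  0.65 -1.51] 21.35
```

```bash
python3 -m pendant '[{"claw":0.4,"dx":0.6,"dy":-1,"dz":-30,"twist":0},{"claw":0.4,"dx":0.6,"dy":-1,"dz":-50,"twist":0},{"claw":0.4,"dx":0.6,"dy":-1,"dz":-51,"twist":0},{"claw":0.1,"dx":0.6,"dy":-1,"dz":-51,"twist":0},{"claw":0.1,"dx":0.6,"dy":-1,"dz":-51,"twist":0},{"claw":0.1,"dx":0.6,"dy":-1,"dz":-51,"twist":0}]' 60
python3 -c "
from h import *
pr()"
```

```text
clock: 21.95
tool_pos: [0.4529, 0.0441, 0.1645]
eef_rot: [0.951, -0.308, 0.001, 0.001]
contact_force: [-0.6, -2.0, 3.5]
opening: 0.155
finger_force: 53.4
press xyz mm [ -1.3  77.1 164.5] yaw -35.84 F [-0.6 -2.   3.5] M [ 0.014 -0.327  0.395] q [-0.57  0.74  0.63  2.18 -0.94  0.51 -1.41] 21.95
```

```bash
python3 -m pendant '[{"claw":0.1,"dx":0,"dy":0,"dz":0,"twist":-0.07},{"claw":0.1,"dx":0,"dy":0,"dz":0,"twist":-0.14}]'
python3 -c "
from h import *
pr()"
```

```text
clock: 22.15
tool_pos: [0.4527, 0.044, 0.1645]
eef_rot: [0.928, -0.374, 0.001, 0.001]
contact_force: [-2.1, -4.3, 0.2]
opening: 0.153
finger_force: 60.4
press xyz mm [ -1.5  77.2 164.5] yaw -43.89 F [-2.1 -4.3  0.2] M [-0.89   0.473  0.739] q [-0.58  0.75  0.64  2.18 -0.95  0.52 -1.53] 22.15
```

```bash
python3 -m pendant '[{"claw":0.1,"dx":0,"dy":0,"dz":0,"twist":0.05},{"claw":0.1,"dx":0,"dy":0,"dz":0,"twist":0.1},{"claw":0.1,"dx":0,"dy":0,"dz":0,"twist":0.1}]'
python3 -c "
from h import *
pr()"
```

```text
clock: 22.45
tool_pos: [0.4528, 0.0441, 0.1645]
eef_rot: [0.945, -0.327, 0.001, 0.001]
contact_force: [-1.8, -5.5, 2.1]
opening: 0.153
finger_force: 60.0
press xyz mm [ -1.3  77.2 164.5] yaw -38.18 F [-1.8 -5.5  2.1] M [-0.995  0.451  0.087] q [-0.56  0.74  0.61  2.18 -0.93  0.5  -1.46] 22.45
```

```bash
python3 -m pendant '[{"claw":0.4,"dx":0,"dy":0,"dz":0,"twist":0},{"claw":0.4,"dx":0,"dy":0,"dz":0,"twist":0},{"claw":0.4,"dx":0,"dy":0,"dz":44,"twist":0},{"claw":0.4,"dx":60,"dy":-10,"dz":50,"twist":-0.05},{"claw":0.4,"dx":152,"dy":-29,"dz":50,"twist":-0.102},{"claw":0.4,"dx":152,"dy":-29,"dz":50,"twist":-0.102},{"claw":0.4,"dx":152,"dy":-29,"dz":50,"twist":-0.102},{"claw":0.4,"dx":152,"dy":-29,"dz":50,"twist":-0.102}]'
python3 -c "
from h import *
pr()"
```

```text
clock: 23.25
tool_pos: [0.6051, 0.0168, 0.2132]
eef_rot: [0.927, -0.374, -0.0, 0.0]
contact_force: [-1.1, -0.3, 0.0]
opening: 0.397
finger_force: 0.0
press xyz mm [  1.3 -77.5 213.2] yaw -43.92 F [-1.1 -0.3  0. ] M [0.057 0.25  0.084] q [-0.52  0.86  0.8   1.7  -0.75  0.92 -1.74] 23.25
```

```bash
python3 -m pendant '[{"claw":0.4,"dx":0,"dy":-1,"dz":-30,"twist":0},{"claw":0.4,"dx":0,"dy":-1,"dz":-48,"twist":0},{"claw":0.4,"dx":0,"dy":-1,"dz":-49,"twist":0},{"claw":0.1,"dx":0,"dy":-1,"dz":-49,"twist":0},{"claw":0.1,"dx":0,"dy":-1,"dz":-49,"twist":0},{"claw":0.1,"dx":0,"dy":-1,"dz":-49,"twist":0}]' 60
python3 -c "
from h import *
pr()"
```

```text
clock: 23.85
tool_pos: [0.6041, 0.0148, 0.1659]
eef_rot: [0.927, -0.374, 0.0, 0.0]
contact_force: [-1.1, 1.2, 5.2]
opening: 0.152
finger_force: 57.7
press xyz mm [ -0.8 -76.9 165.9] yaw -43.95 F [-1.1  1.2  5.2] M [ 0.667 -0.013  0.53 ] q [-0.49  0.91  0.75  1.74 -0.82  0.83 -1.69] 23.85
```

```bash
python3 -m pendant '[{"claw":0.1,"dx":0,"dy":0,"dz":0,"twist":0.1},{"claw":0.1,"dx":0,"dy":0,"dz":0,"twist":0.2},{"claw":0.1,"dx":0,"dy":0,"dz":0,"twist":0.2},{"claw":0.1,"dx":0,"dy":0,"dz":0,"twist":0.15},{"claw":0.1,"dx":0,"dy":0,"dz":0,"twist":0.1}]'
python3 -c "
from h import *
pr()"
```

```text
clock: 24.35
tool_pos: [0.6042, 0.0149, 0.1659]
eef_rot: [0.944, -0.329, -0.0, 0.0]
contact_force: [-4.3, -0.9, 6.6]
opening: 0.151
finger_force: 60.3
press xyz mm [ -0.7 -77.  165.9] yaw -38.38 F [-4.3 -0.9  6.6] M [-0.289  0.995  0.771] q [-0.48  0.9   0.72  1.74 -0.79  0.82 -1.61] 24.35
```

```bash
python3 -m pendant '[{"claw":0.4,"dx":0,"dy":0,"dz":0,"twist":0},{"claw":0.4,"dx":0,"dy":0,"dz":0,"twist":0},{"claw":0.4,"dx":0,"dy":0,"dz":40,"twist":0},{"claw":0.4,"dx":-40,"dy":0,"dz":80,"twist":0.1},{"claw":0.4,"dx":-80,"dy":-50,"dz":110,"twist":0.2},{"claw":0.4,"dx":-110,"dy":-90,"dz":110,"twist":0.3},{"claw":0.4,"dx":-110,"dy":-90,"dz":110,"twist":0.3},{"claw":0.4,"dx":-110,"dy":-90,"dz":110,"twist":0.3}]'
python3 - <<'E'
from h import *
pr();im,d=eyes.snapshot("side");cv2.imwrite("pics/s5.png",cv2.resize(im[220:360,250:400],None,fx=4,fy=4,interpolation=2))
E
```

```text
clock: 25.15
tool_pos: [0.4928, -0.0777, 0.2762]
eef_rot: [0.982, -0.186, 0.001, 0.0]
contact_force: [0.3, -0.2, 0.1]
opening: 0.4
finger_force: 0.0
press xyz mm [-113.1   14.4  276.2] yaw -21.48 F [ 0.3 -0.2  0.1] M [ 0.066  0.143 -0.008] q [-0.39  0.61  0.76  1.94 -0.57  0.81 -1.26] 25.15
```

View pics/s5.png

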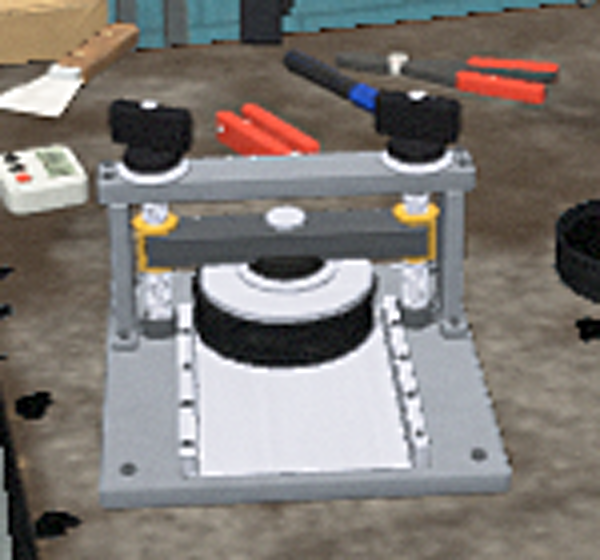

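The picture shows the plate sitting on the cup at about (285,290). The beam is level from (145,245) to (435,235), parallel to the bridge. The surrounding things are undisturbed.

```bash
python3 -c "
from h import *
print(r.finish_job())"
```

```text
the job is handed in; nothing more can be done
None
```

I handed the job in at about 25 s: the cup is home against the stop pins (pushed with about 7 N) and clamped, and both knobs are at about 2.05 rad with the beam level. I estimate 0.72–0.77 N m at each knob, about 0.3 above free; single readings scatter by about 0.04. Midway I overshot to about 2.14 rad and backed both knobs off.

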